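Load the coaster holder and lock its carrying rod

TASK

Get the coaster holder ready to carry: stack cork coasters flat in its tube until the top of the stack is level with the dark mark line, choosing from the thin and thick ones so that it comes out exactly, and leave the spare ones out. Then, with the swing catch open, lower the carrying rod centred into the two V notches on top, let it settle there before you let go, and finally swing the catch fully closed over the rod. Do not knock over or push the mug and the tumbler.

Things in the scene. Friction and masses are not known exactly. Their poses are not given: they have to be found in the camera images.
- caddy: Fixed coaster holder of light wood. Origin on the tube's axis at the underside, z up. Base plate 165 x 104 x 6 mm (x -108 to +57, y +-52). Upright round tube on it, inner radius 34.5 mm, of two curved walls 7 mm thick at the +x and -x sides, tops at 61 mm; open at the +y and -y sides (51 mm wide, full height) for fingers gripping a coaster across y.
- tube_floor (a point): Centre of the tube's floor, 6 mm above the sideboard; the lowest coaster lies on it. Axes as the holder's.
- mark (a point): Point on the tube's axis at the height of the dark line round the walls: 56 mm above the sideboard, 50 mm above the tube's floor. The coasters' top must come level with it. Axes as the holder's.
- cradle (a point): Middle of the rod when it rests in both V notches: on the tube's axis, 68 mm above the sideboard. The notches are saddles 8 mm thick on the middle of each wall (x = +-38.5 mm in the holder's frame), 45-degree flanks rising from 57 to 68 mm; the rod lies in them along the holder's x axis. Axes as the holder's.
- catch_pivot (a point): Pivot of the swing catch, on a post at (-72, 26) mm in the holder's frame, 82 mm high; the catch turns about the vertical here.
- catch_knob (a point): Middle of the catch's grip: an upright dark wooden knob 14 mm in diameter, standing from 89 to 113 mm above the sideboard (this point 101 mm), 40 mm from the pivot.
- catch (a joint): Swing catch, flat steel arm 16 mm wide, 6 thick, underside at 83 mm, turning about the vertical. 0 = open: arm along the holder's -x, clear of the rod. 1.571 = closed: swung anticlockwise seen from above, arm along the holder's -y, across above the rod's end. Stops at both ends; stays where left; about 1 N at the knob moves it.
- rod: Carrying rod of light wood, round, 16 mm diameter, 186 mm long, with a square dark block 20 x 20 mm (12 mm long) at each end, about 70 g. Origin at its middle, on its axis (10 mm above the sideboard as it lies on its blocks); x along the rod.
- thin1: Thin round cork coaster, 64 mm diameter, 10 mm thick, lying flat at the start, about 30 g. Origin at its centre, 5 mm above its underside; z along its axis. May be absent.
- thin2: Thin round cork coaster, 64 mm diameter, 10 mm thick, lying flat at the start, about 30 g. Origin at its centre, 5 mm above its underside; z along its axis. May be absent.
- thin3: Thin round cork coaster, 64 mm diameter, 10 mm thick, lying flat at the start, about 30 g. Origin at its centre, 5 mm above its underside; z along its axis. May be absent.
- thick1: Thick round cork coaster, 64 mm diameter, 20 mm thick, lying flat at the start, about 50 g. Origin at its centre, 10 mm above its underside; z along its axis. May be absent.
- thick2: Thick round cork coaster, 64 mm diameter, 20 mm thick, lying flat at the start, about 50 g. Origin at its centre, 10 mm above its underside; z along its axis. May be absent.
- thick3: Thick round cork coaster, 64 mm diameter, 20 mm thick, lying flat at the start, about 50 g. Origin at its centre, 10 mm above its underside; z along its axis. May be absent.
- mug: Bystander: two-tone mug, 78 x 116 x 101 mm, standing. Origin at the centre of its underside.
- tumbler: Bystander: grey steel tumbler, 79 mm diameter, 101 mm high, standing. Origin at the centre of its underside.
There are look-alikes about, which are no part of the job. What is shaped like the thin2 but pink is not meant.

How it is judged:
On the way, in this order (a step that is already met when the one before it is completed fails the run):
1. the coasters lie flat in the tube with the top of the stack level with the mark (within 4 mm), none higher, and released (((horizontal distance between thin1 and mark below 0.007 m and z of thin1 in the frame of mark between -0.009 and -0.001 m and angle between the z axis of thin1 and the z axis of caddy, either way round below 0.12 rad and linear speed of thin1 below 0.02 m/s) or (horizontal distance between thin2 and mark below 0.007 m and z of thin2 in the frame of mark between -0.009 and -0.001 m and angle between the z axis of thin2 and the z axis of caddy, either way round below 0.12 rad and linear speed of thin2 below 0.02 m/s) or (horizontal distance between thin3 and mark below 0.007 m and z of thin3 in the frame of mark between -0.009 and -0.001 m and angle between the z axis of thin3 and the z axis of caddy, either way round below 0.12 rad and linear speed of thin3 below 0.02 m/s) or (horizontal distance between thick1 and mark below 0.007 m and z of thick1 in the frame of mark between -0.014 and -0.006 m and angle between the z axis of thick1 and the z axis of caddy, either way round below 0.12 rad and linear speed of thick1 below 0.02 m/s) or (horizontal distance between thick2 and mark below 0.007 m and z of thick2 in the frame of mark between -0.014 and -0.006 m and angle between the z axis of thick2 and the z axis of caddy, either way round below 0.12 rad and linear speed of thick2 below 0.02 m/s) or (horizontal distance between thick3 and mark below 0.007 m and z of thick3 in the frame of mark between -0.014 and -0.006 m and angle between the z axis of thick3 and the z axis of caddy, either way round below 0.12 rad and linear speed of thick3 below 0.02 m/s)) and (horizontal distance between thin1 and mark above 0.055 m or z of thin1 in the frame of mark below -0.001 m) and (horizontal distance between thin2 and mark above 0.055 m or z of thin2 in the frame of mark below -0.001 m) and (horizontal distance between thin3 and mark above 0.055 m or z of thin3 in the frame of mark below -0.001 m) and (horizontal distance between thick1 and mark above 0.055 m or z of thick1 in the frame of mark below -0.006 m) and (horizontal distance between thick2 and mark above 0.055 m or z of thick2 in the frame of mark below -0.006 m) and (horizontal distance between thick3 and mark above 0.055 m or z of thick3 in the frame of mark below -0.006 m) and contact force between the fingers and thin1 below 0.1 N and contact force between the fingers and thin2 below 0.1 N and contact force between the fingers and thin3 below 0.1 N and contact force between the fingers and thick1 below 0.1 N and contact force between the fingers and thick2 below 0.1 N and contact force between the fingers and thick3 below 0.1 N), for 0.3 s.
2. with the catch open (below 0.5 rad), the rod rests in both V notches while it is still held, pressing lightly on them (x of rod in the frame of cradle between -0.012 and 0.012 m and y of rod in the frame of cradle between -0.004 and 0.004 m and z of rod in the frame of cradle between -0.004 and 0.003 m and angle between the x axis of rod and the x axis of caddy, either way round below 0.07 rad and value of joint catch below 0.5 rad and contact force between rod and caddy above 0.2 N and contact force between the fingers and rod above 0.5 N), for 0.2 s.
At the end, for the whole second after the job is handed in: Top coaster flat, within 7 mm of the tube axis, its top within 4 mm of the mark, none higher; rod resting in both notches (12 mm along, 4 mm sideways, 0.07 rad); catch closed beyond 1.4 rad; all at rest (((horizontal distance between thin1 and mark below 0.007 m and z of thin1 in the frame of mark between -0.009 and -0.001 m and angle between the z axis of thin1 and the z axis of caddy, either way round below 0.12 rad and linear speed of thin1 below 0.02 m/s) or (horizontal distance between thin2 and mark below 0.007 m and z of thin2 in the frame of mark between -0.009 and -0.001 m and angle between the z axis of thin2 and the z axis of caddy, either way round below 0.12 rad and linear speed of thin2 below 0.02 m/s) or (horizontal distance between thin3 and mark below 0.007 m and z of thin3 in the frame of mark between -0.009 and -0.001 m and angle between the z axis of thin3 and the z axis of caddy, either way round below 0.12 rad and linear speed of thin3 below 0.02 m/s) or (horizontal distance between thick1 and mark below 0.007 m and z of thick1 in the frame of mark between -0.014 and -0.006 m and angle between the z axis of thick1 and the z axis of caddy, either way round below 0.12 rad and linear speed of thick1 below 0.02 m/s) or (horizontal distance between thick2 and mark below 0.007 m and z of thick2 in the frame of mark between -0.014 and -0.006 m and angle between the z axis of thick2 and the z axis of caddy, either way round below 0.12 rad and linear speed of thick2 below 0.02 m/s) or (horizontal distance between thick3 and mark below 0.007 m and z of thick3 in the frame of mark between -0.014 and -0.006 m and angle between the z axis of thick3 and the z axis of caddy, either way round below 0.12 rad and linear speed of thick3 below 0.02 m/s)) and (horizontal distance between thin1 and mark above 0.055 m or z of thin1 in the frame of mark below -0.001 m) and (horizontal distance between thin2 and mark above 0.055 m or z of thin2 in the frame of mark below -0.001 m) and (horizontal distance between thin3 and mark above 0.055 m or z of thin3 in the frame of mark below -0.001 m) and (horizontal distance between thick1 and mark above 0.055 m or z of thick1 in the frame of mark below -0.006 m) and (horizontal distance between thick2 and mark above 0.055 m or z of thick2 in the frame of mark below -0.006 m) and (horizontal distance between thick3 and mark above 0.055 m or z of thick3 in the frame of mark below -0.006 m) and x of rod in the frame of cradle between -0.012 and 0.012 m and y of rod in the frame of cradle between -0.004 and 0.004 m and z of rod in the frame of cradle between -0.004 and 0.003 m and angle between the x axis of rod and the x axis of caddy, either way round below 0.07 rad and value of joint catch above 1.4 rad and linear speed of rod below 0.02 m/s); the robot touches nothing.
It fails at once if the mug or the tumbler is pushed more than 30 mm or tipped (distance of any of mug, tumbler from where it was at the start of the episode above 0.03 m or angle between any of mug, tumbler's own z axis and vertical above 0.4 rad).
Of thin1, thin2, thin3, thick1, thick2, thick3 only 4 to 6 are there at a start; the rules pass over those that are not, and their reading is None.
At some moment in a run one of thin1, thin2, thin3, thick1, thick2, thick3 may be knocked a few centimetres aside while the robot is not near it.
Once in a run the grip may slacken for a moment while it holds something.
It also fails if it takes over 192 s, if anything falls off the work surface, if the arm or the gripper's body presses on something with over 40 N, if the wrist force passes 120 N, or if a joint passes its speed limit or range.

ROBOT

A 6-joint arm with a two-finger parallel gripper is mounted at the origin on a cart in front of the work surface, level with it; the furniture and walls round the work are solid. World frame = base frame: x ahead of the robot, y to its left, z up, the work surface at z = 0. Lengths are in m, angles in rad, forces in N, time in s.
With the tool pointing down it reaches from about 0.25 to 0.775 m from the base axis. Payload 4 kg.
Tool frame: the origin (TCP) lies between the finger pads; the fingertips stand 8 mm ahead of it and the grasp point (between the pads) lies 11 mm behind it; z points along the fingers, y is the direction in which the jaws open and shut (so a half turn about z gives the same grasp; the last joint's range is limited). The gripper opens to 94 mm and grips with 3 to 60 N. Pads are 16 mm wide; open, the fingers measure 119 mm over their backs; the gripper's body (75 mm by 177 mm) begins 78 mm behind the grasp point.
Start: joints at [-1.401, 0.087, 1.371, -0, 1.684, -0.103], TCP at [0.148, -0.53, 0.214] pointing down, gripper open.
Joint ranges: [-3.1, 3.1], [-0.76, 2.03], [0.27, 2.55], [-1.08, 4.22], [0.17, 2.65], [-2.57, 2.57]. Speed limits (rad/s): [2.79, 2.79, 3.14, 3.14, 3.14, 3.14].

INTERFACE

Orientations are given as a rotation vector (axis times angle).
In Python, from rig import arm, claw, inverse_kinematics, telemetry, get_image gives the robot as it stands. Calls block until the motion is done:
- arm.reach(position, orientation): joint-space move of the TCP to a pose.
- arm.move_l(position, feed=0.15, rotation=None): straight line of the TCP; rotation=None keeps the orientation; feed is the mean speed in m/s.
- arm.set_joints(angles): joint-space move.
- claw.open_gripper() and claw.grasp(f_grip=None): open the fingers fully, or close them until they stop; f_grip is the grip in N (None keeps the last).
- arm.dwell(seconds).
- inverse_kinematics(position, orientation): joint angles nearest the present ones, or None.
- telemetry.get_state(): the state.
- get_image(name): name is "side" or "top" or "wrist"; returns a dict with "image" (400x640x3 uint8, red, green, blue), "fx", "fy", "cx", "cy" (pixels), "pose" (4x4, takes a point from camera to world coordinates). Camera axes: x right, y down, z forward; pixel columns grow to the right and rows downward; lengths in m; the calibration is good to about 2 mm. A picture is of the moment at which its call begins. There is no depth.
A pose or a line that the arm cannot do raises arm.MotionError and nothing moves.
- arm.finish_job(): hands the job in, once; it reports no verdict.
The state is a dict: "time": time; "q": joint angles; "joint_vel": joint speeds; "joint_torque": joint torques, N m; "ee_pos": TCP position; "ee_rot": TCP orientation; "wrist_force": force on the tool from outside, world axes, zero at the start; "torque": the same for the moment, N m; "finger_gap": opening from 0.0 (shut) to 1.0 (fully open).
Only numpy, scipy, OpenCV 4.12 (cv2) and the standard library are available. Lean on these libraries where they do the work, as an engineer would, in place of code of your own. Each camera call takes 0.05 s, during which the arm holds its last target. There are 200 camera calls.

## Working session

There is one attempt and no reset: what is moved stays moved. The work goes in short steps, each a Python script; the robot and the scene stay as the last script left them, time stands still between calls to the robot, and variables do not carry over. Pictures are saved under pics/ and viewed, about 12 in all and at most 16, crops included, and the job is handed in when it is done.

```bash
ls; mkdir -p pics
python3 - <<'E'
from rig import *
import cv2
for n in("top","side"):
    d=get_image(n); cv2.imwrite(f"pics/{n}0.png",d["image"][:,:,::-1]); print(n,d["fx"],d["fy"],d["cx"],d["cy"],d["pose"].round(4).tolist() if hasattr(d["pose"],"round") else d["pose"])
print(telemetry.get_state())
E
```

```text
pics
top 372.40466617979706 372.40466617979706 320.6727246922585 204.55545301282928 [[-0.019, -0.9921, 0.1236, 0.4425], [-0.9998, 0.0196, 0.0037, -0.0565], [-0.0061, -0.1236, -0.9923, 1.1701], [0.0, 0.0, 0.0, 1.0]]
side 418.14318473402903 418.14318473402903 318.63048824417444 202.08062107717254 [[0.9916, -0.0618, 0.1134, 0.3787], [-0.1281, -0.3598, 0.9242, -1.5348], [-0.0163, -0.931, -0.3647, 0.6433], [0.0, 0.0, 0.0, 1.0]]
{'time': 0.1, 'q': array([-1.40108013e+00,  8.78633803e-02,  1.37210998e+00, -1.15380086e-05,
        1.68359974e+00, -1.03097352e-01]), 'joint_vel': array([ 0.00038482, -0.00209891, -0.00324589,  0.00209346,  0.00054717,
       -0.00122854]), 'joint_torque': array([ 2.39125024e-03, -3.41253197e+01, -3.03301191e+01,  7.21494528e-02,
        3.04263749e-02, -1.01344317e-04]), 'ee_pos': array([ 0.14810382, -0.52918007,  0.21242741]), 'ee_rot': array([-3.11045013e+00, -4.26935703e-01,  1.21526200e-04]), 'wrist_force': array([-0.49589719, -0.52543044, -0.41662164]), 'torque': array([-0.05525193,  0.02127042,  0.01472593]), 'finger_gap': 0.9990110583518806}
```

View pics/top0.png

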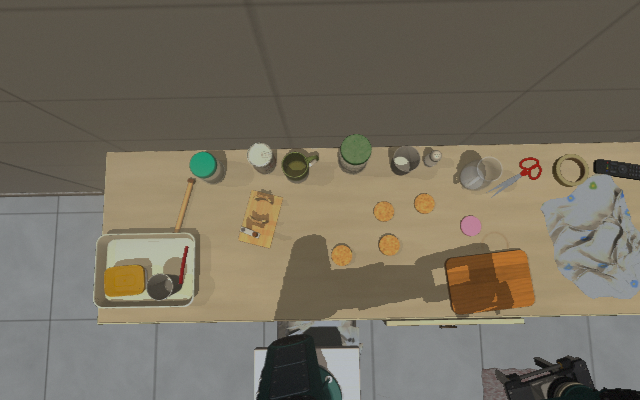

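View pics/side0.png

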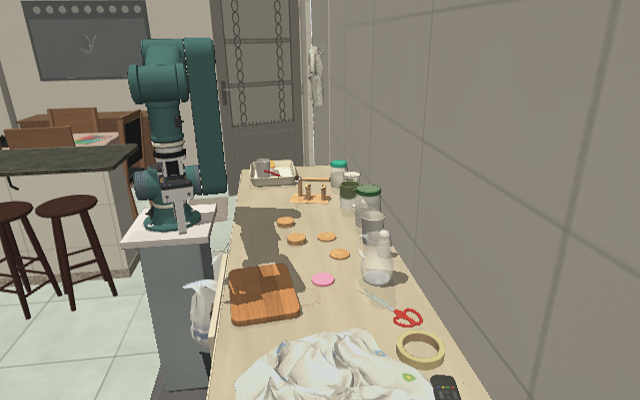

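Run:
```python
import cv2,numpy as np
t=cv2.imread("pics/top0.png");s=cv2.imread("pics/side0.png")
a=cv2.resize(t[170:270,165:300],None,fx=5,fy=5,interpolation=3)[:, :]
b=cv2.resize(s[205:270,260:360],None,fx=6,fy=6,interpolation=3)
c=cv2.resize(t[190:270,325:445],None,fx=4,fy=4,interpolation=3)
cv2.imwrite("pics/c1.png",a);
o=np.zeros((600,800,3),np.uint8);o[:320,:480]=c
b=cv2.resize(s[210:265,265:360],None,fx=5,fy=5,interpolation=3);o[325:325+b.shape[0],:b.shape[1]]=b
cv2.imwrite("pics/c2.png",o)
```

```text
(no output)
```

View pics/c1.png

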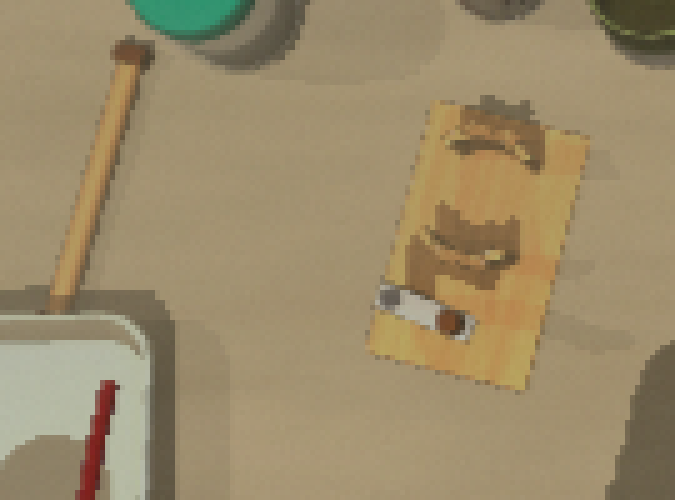

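View pics/c2.png

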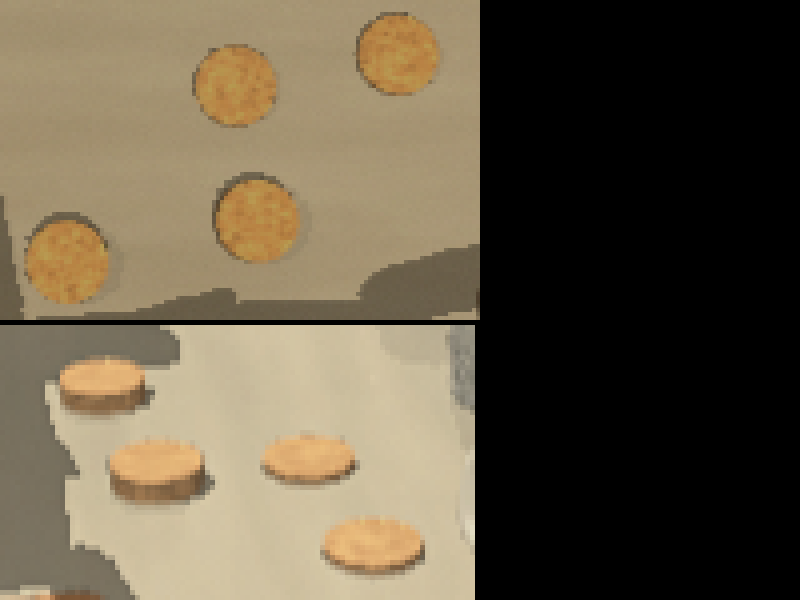

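```bash
cat > h.py <<'E'
from rig import arm, claw, inverse_kinematics, telemetry, get_image
import numpy as np, cv2
from scipy.spatial.transform import Rotation as R
def ray(d,uv,z):
    p=np.asarray(d["pose"]);v=p[:3,:3]@[(uv[0]-d["cx"])/d["fx"],(uv[1]-d["cy"])/d["fy"],1.]
    return p[:3,3]+v*(z-p[2,3])/v[2]
def proj(d,X):
    p=np.asarray(d["pose"]);c=p[:3,:3].T@(np.asarray(X)-p[:3,3]);return np.array([d["cx"]+d["fx"]*c[0]/c[2],d["cy"]+d["fy"]*c[1]/c[2]])
def save(d,name): cv2.imwrite(f"pics/{name}.png",d["image"][:,:,::-1])
def down(yaw): # tool y axis at world angle yaw+90deg (mod pi), z down
    return R.from_matrix(np.array([[np.cos(yaw),np.sin(yaw),0],[np.sin(yaw),-np.cos(yaw),0],[0,0,-1]])).as_rotvec()
def cork(d):
    h=cv2.cvtColor(d["image"],cv2.COLOR_RGB2HSV)
    m=cv2.inRange(h,(8,125,120),(20,255,255))
    n,_,st,c=cv2.connectedComponentsWithStats(m)
    return [(c[i],st[i]) for i in range(1,n) if st[i,4]>60]
def st():
    s=telemetry.get_state();return "t=%.1f p=%s F=%s gap=%.3f"%(s["time"],np.round(s["ee_pos"],4),np.round(s["wrist_force"],2),s["finger_gap"])
E
python3 - <<'E'
from h import *
d=get_image("top")
for c,s in cork(d): print(c.round(1),s, ray(d,c,.01).round(4),ray(d,c,.02).round(4))
f=lambda x,y:((x+.5)/5-.5+165,(y+.5)/5-.5+170)
C=[ray(d,f(*q),.006) for q in((435,100),(590,135),(525,390),(368,352))]
for c in C: print(c.round(4))
C=np.array(C)[:,:2]
print([np.linalg.norm(C[i]-C[(i+1)%4]).round(4) for i in range(4)])
X=(C[0]+C[1]-C[2]-C[3]);yaw=np.arctan2(X[1],X[0]);
ex=np.array([np.cos(yaw),np.sin(yaw)]);print("yaw",yaw,"origin",C.mean(0)+ex*.0255)
print("knob",ray(d,f(450,322),.113),"pivot",ray(d,f(390,297),.089))
print("rod",ray(d,f(132,50),.020),ray(d,f(63,300),.018))
print("greenjar",ray(d,(203,165),.1),"tray",ray(d,(195,234),.05),"mug",ray(d,(296,165),.1))
print(inverse_kinematics([.5,.1,.2],down(yaw)))
E
```

```text
[261.8 218.8] [246 191  37  56 963] [0.5458 0.1327 0.01  ] [0.5449 0.1311 0.02  ]
[424.  203.2] [414 194  21  20 315] [ 0.5849 -0.3761  0.01  ] [ 0.5837 -0.3734  0.02  ]
[383.5 211. ] [374 201  20  21 311] [ 0.5627 -0.2482  0.01  ] [ 0.5617 -0.2465  0.02  ]
[388.9 244.8] [379 235  21  21 330] [ 0.4573 -0.2606  0.01  ] [ 0.4572 -0.2589  0.02  ]
[341.4 255. ] [332 245  20  21 331] [ 0.4288 -0.113   0.01  ] [ 0.4289 -0.1125  0.02  ]
[515.  275.8] [ 492  250   43   58 1618] [ 0.356  -0.6418  0.01  ] [ 0.3567 -0.6368  0.02  ]
[124.7 279.9] [104 265  40  31 829] [0.3658 0.5541 0.01  ] [0.3665 0.5488 0.02  ]
[458.1 274.6] [447 265  23  21 347] [ 0.3627 -0.4684  0.01  ] [ 0.3634 -0.4648  0.02  ]
[0.6397 0.1659 0.006 ]
[0.6153 0.0677 0.006 ]
[0.4559 0.1091 0.006 ]
[0.4813 0.2071 0.006 ]
[np.float64(0.1011), np.float64(0.1647), np.float64(0.1011), np.float64(0.1636)]
yaw -0.25448164920296684 origin [0.57272282 0.13102169]
knob [0.49381488 0.13640572 0.113     ] pivot [0.51015376 0.17572529 0.089     ]
rod [0.67297264 0.35409076 0.02      ] [0.5166725  0.39386519 0.018     ]
greenjar [0.69987999 0.29122493 0.1       ] tray [0.50033771 0.32732262 0.05      ] mug [0.69427983 0.01771787 0.1       ]
[ 8.61646049e-02  7.31493200e-04  1.48715829e+00 -4.44089210e-16
  1.65370287e+00  1.91144258e+00]
```

Run:
```python
from h import *
yaw=-0.2545
p=telemetry.get_state()["ee_pos"]
arm.move_l([p[0],p[1],.32])
arm.reach([.545,.138,.33],down(yaw+np.pi))
arm.dwell(.3);d=get_image("wrist");save(d,"w1");print(st(),d["fx"],d["cx"],d["cy"]);print(np.round(d["pose"],4))
O=np.array([.5727,.131,0]);Rz=R.from_euler("z",yaw)
for q in((0,0,.006),(-108,-52,6),(57,52,6),(-72,26,89),(38.5,0,57)): 
    q=np.array(q,float); q=q/1000 if abs(q).max()>1 else q
    print(q,proj(d,O+Rz.apply(q)).round(1))
im=d["image"]
```

```text
t=4.1 p=[0.5451 0.1377 0.33  ] F=[-0.06  0.04  0.2 ] gap=1.000 297.9274718035297 323.7787400403312 197.36463263606262
[[ 2.536e-01  9.292e-01  2.688e-01  4.659e-01]
 [ 9.673e-01 -2.434e-01 -7.100e-02  1.588e-01]
 [-6.000e-04  2.781e-01 -9.606e-01  5.017e-01]
 [ 0.000e+00  0.000e+00  0.000e+00  1.000e+00]]
[0.    0.    0.006] [324.  178.7]
[-0.108 -0.052  0.006] [291.4 112.7]
[0.057 0.052 0.006] [353.7 210.4]
[-0.072  0.026  0.089] [343.  140.3]
[0.0385 0.     0.057 ] [324.1 209.7]
```

View pics/w1.png

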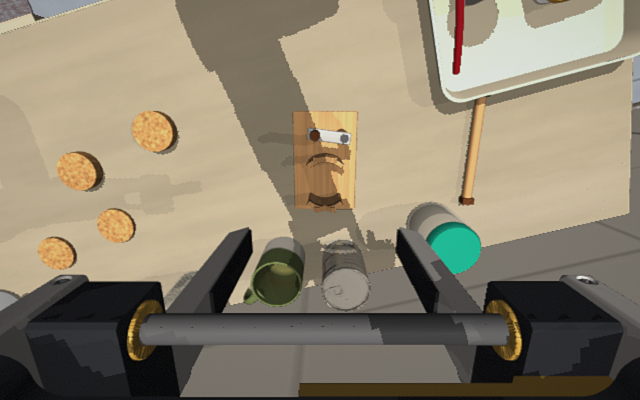

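Run:
```python
from h import *
yaw=-0.2545
arm.move_l([.568,.132,.17],feed=.2)
arm.dwell(.3);d=get_image("wrist");save(d,"w2");print(st());np.save("w2pose.npy",np.array(d["pose"]))
O=np.array([.5727,.131,0]);Rz=R.from_euler("z",yaw)
im=d["image"][:,:,::-1].copy();k=4;u0,v0,u1,v1=230,20,420,170
c=cv2.resize(im[v0:v1,u0:u1],None,fx=k,fy=k,interpolation=cv2.INTER_NEAREST)
P=lambda q:tuple(int(x) for x in ((proj(d,O+Rz.apply(np.array(q)/1000.))-[u0,v0]+.5)*k))
r=[P(q) for q in((-108,-52,6),(57,-52,6),(57,52,6),(-108,52,6))]
cv2.polylines(c,[np.array(r)],True,(255,0,0),1)
for q in((-72,26,89),(38.5,0,57),(-38.5,0,57)): cv2.circle(c,P(q),4,(0,255,0),1)
for s in(1,-1):
  cv2.polylines(c,[np.array([P((s*34.5*np.cos(a),34.5*np.sin(a),61)) for a in np.linspace(-.8,.8,20)])],False,(0,0,255),1)
cv2.imwrite("pics/w2c.png",c);print(r)
```

```text
t=5.4 p=[0.5683 0.1321 0.1708] F=[-0.31 -0.14  0.47] gap=1.000
[(180, 281), (205, 855), (546, 854), (570, 280)]
```

View pics/w2c.png

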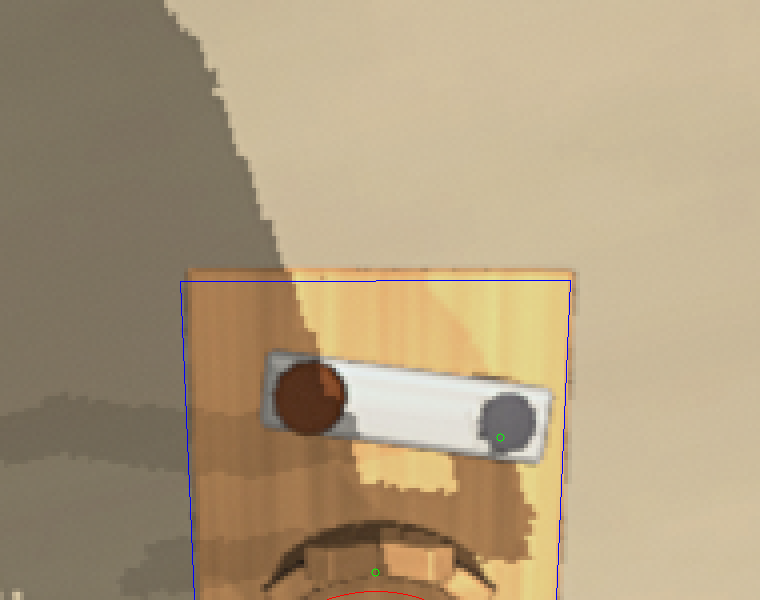

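Run:
```python
from h import *
yaw=-0.2545
arm.move_l([.5683,.1321,.25],feed=.25)
arm.reach([.450,.218,.25],down(yaw)); arm.move_l([.450,.218,.17],feed=.2)
arm.dwell(.3);d=get_image("wrist");save(d,"w3");print(st())
np.save("w3pose.npy",np.array(d["pose"]))
im=d["image"][:,:,::-1].copy();k=4;u0,v0,u1,v1=230,50,420,200
cv2.imwrite("pics/w3c.png",cv2.resize(im[v0:v1,u0:u1],None,fx=k,fy=k,interpolation=cv2.INTER_NEAREST))
d1=dict(d,pose=np.load("w2pose.npy"))
print(ray(d1,((508+.5)/4-.5+230,(422+.5)/4-.5+20),.089))
```

```text
t=9.6 p=[0.4506 0.2182 0.1711] F=[-0.24  0.13 -0.58] gap=0.999
[0.50698836 0.17664497 0.089     ]
```

View pics/w3c.png

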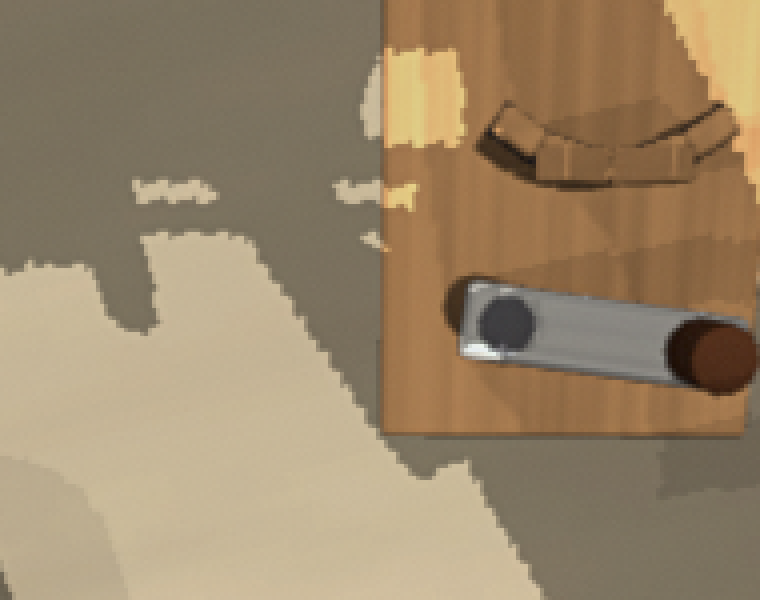

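```bash
cat >> h.py <<'E'
yaw=-0.2545
E
python3 - <<'E'
from h import *
d=dict(fx=297.9274718,fy=297.9274718,cx=323.77874,cy=197.36463)
a=dict(d,pose=np.load("w2pose.npy"));b=dict(d,pose=np.load("w3pose.npy"))
g=lambda x,y,v0:((x+.5)/4-.5+230,(y+.5)/4-.5+v0)
Rz=R.from_euler("z",yaw)
def show(n,pa,pb,z,loc):
    A=ray(a,g(*pa,20),z);B=ray(b,g(*pb,50),z)
    print(n,A.round(4),B.round(4),"holder diff",Rz.inv().apply(A-B).round(4),"O from mean",((A+B)/2-Rz.apply(loc))[:2].round(4))
show("pivot",(508,422),(508,325),.089,(-.072,.026,0))
show("corner(-108,52)",(574,270),(383,434),.006,(-.108,.052,0))
show("corner(-108,-52)",(189,270),(745,434),.006,(-.108,-.052,0))
print("knob",ray(a,g(310,397,20),.113),ray(b,g(723,358,50),.113))
for f,q in((a,(189,574,20)),(b,(745,383,50))): print(np.linalg.norm(ray(f,g(q[0],q[2]==20 and 270 or 434,q[2]),.006)-ray(f,g(q[1],q[2]==20 and 270 or 434,q[2]),.006)))
E
```

```text
pivot [0.507  0.1766 0.089 ] [0.5065 0.176  0.089 ] holder diff [0.0003 0.0008 0.    ] O from mean [0.5699 0.133 ]
corner(-108,52) [0.479 0.21  0.006] [0.479  0.2097 0.006 ] holder diff [-0.0001  0.0003  0.    ] O from mean [0.5705 0.1324]
corner(-108,-52) [0.4532 0.1111 0.006 ] [0.4531 0.1103 0.006 ] holder diff [-0.0001  0.0008  0.    ] O from mean [0.5707 0.1338]
knob [0.49151368 0.13971463 0.113     ] [0.49218585 0.13985369 0.113     ]
0.10228358495471666
0.10269569010373232
```

```bash
cat >> h.py <<'E'
yaw=-0.255; O=np.array([.5703,.1330,0]); RZ=R.from_euler("z",yaw); OR=down(yaw+np.pi)
def W(x,y,z): return O+RZ.apply(np.array([x,y,z])/1000.)
def knob(a,z): return W(-72-40*np.cos(a),26-40*np.sin(a),z)
E
python3 - <<'E'
from h import *
arm.move_l(list(telemetry.get_state()["ee_pos"][:2])+[.22])
arm.reach(knob(1.44,160),OR)
arm.move_l(knob(1.44,105),feed=.1)
print(st()); claw.grasp(8); print(st())
for a in np.linspace(1.44,-.03,12)[1:]: arm.move_l(knob(a,105),feed=.06)
print(st()); claw.open_gripper(); arm.move_l(knob(0,180)); arm.dwell(.2)
d=get_image("top");save(d,"t1")
c=cv2.resize(d["image"][140:270,160:480,::-1],None,fx=2.5,fy=2.5,interpolation=3)
cv2.imwrite("pics/t1c.png",c)
print(st())
for c,s in cork(d): print(c.round(1),s, ray(d,c,.01).round(4),ray(d,c,.02).round(4))
E
```

```text
t=13.6 p=[0.4925 0.1393 0.1054] F=[ 0.17 -0.58  1.4 ] gap=0.998
t=14.8 p=[0.492  0.1389 0.105 ] F=[ 0.05 -1.04  0.05] gap=0.142
t=17.5 p=[0.467  0.1868 0.1042] F=[-5.94 -3.3   2.51] gap=0.147
t=19.7 p=[0.4679 0.1862 0.1787] F=[0.13 0.67 0.1 ] gap=1.002
[186.4 198.4] [179 182  14  33  84] [0.615  0.3708 0.01  ] [0.6135 0.3672 0.02  ]
[262.1 217. ] [ 243  190   40   58 1152] [0.5516 0.1318 0.01  ] [0.5507 0.1302 0.02  ]
[424.  203.2] [414 194  21  20 310] [ 0.5848 -0.376   0.01  ] [ 0.5836 -0.3732  0.02  ]
[383.5 211. ] [374 201  20  21 311] [ 0.5627 -0.2482  0.01  ] [ 0.5617 -0.2465  0.02  ]
[388.9 244.7] [379 235  21  20 337] [ 0.4577 -0.2609  0.01  ] [ 0.4576 -0.2592  0.02  ]
[341.4 255. ] [332 245  20  21 338] [ 0.4289 -0.1131  0.01  ] [ 0.429  -0.1126  0.02  ]
[489.8 281.9] [ 446  250   89   65 4643] [ 0.3392 -0.5637  0.01  ] [ 0.3401 -0.5593  0.02  ]
[125.2 280. ] [104 265  40  31 773] [0.3655 0.5527 0.01  ] [0.3662 0.5474 0.02  ]
```

```bash
cat >> h.py <<'E'
def find(name,xy,ztop):
    d=get_image(name); best=None
    for c,s in cork(d):
        p=ray(d,c,ztop); e=np.hypot(*(p[:2]-xy))
        if best is None or e<best[0]: best=(e,p[:2],s)
    return best
def pick(xy,t):
    b=find("top",xy,t); print("top",b); assert b[0]<.07; xy=b[1]+[-.002,.0015]
    arm.reach([*xy,.17],OR); arm.dwell(.25)
    b=find("wrist",xy,t); print("wrist",b); assert b[0]<.02; xy=b[1]
    arm.move_l([*xy,.06]); zt=.012 if t>.015 else .0105
    arm.move_l([*xy,zt],feed=.05); z=telemetry.get_state()["ee_pos"][2]; print(st())
    claw.grasp(15); print(st()); arm.move_l([*xy,.2]); arm.dwell(.2); print(st())
    return z
def place(z0,h): # z0: TCP height at grasp, h: support height
    p=W(0,0,0); arm.reach([p[0],p[1],.2],OR)
    arm.dwell(.2); print("over",st())
    arm.move_l([p[0],p[1],.085],feed=.12); print(st())
    arm.move_l([p[0],p[1],z0+h+.001],feed=.03); arm.dwell(.2); print("down",st())
    claw.open_gripper(); arm.dwell(.2); print("open",st())
    arm.move_l([p[0],p[1],.2],feed=.12); arm.dwell(.3)
E
python3 - <<'E'
from h import *
z=pick(np.array([.429,-.113]),.02)
assert .62<telemetry.get_state()["finger_gap"]<.74
d=get_image("wrist");save(d,"p1")
np.savetxt("z0",[z])
E
```

```text
top (np.float64(0.00044881035975292787), array([ 0.42903997, -0.11255297]), array([331, 245,  21,  21, 339], dtype=int32))
wrist (np.float64(0.00182969845346762), array([ 0.42536568, -0.11179091]), array([ 294,  159,   56,   56, 2218], dtype=int32))
t=23.2 p=[ 0.4257 -0.1119  0.0124] F=[0.27 0.27 0.61] gap=1.004
t=23.8 p=[ 0.4254 -0.1118  0.0121] F=[-0.19 -0.04  1.33] gap=0.677
t=25.4 p=[ 0.425  -0.1117  0.1992] F=[ 0.15  0.76 -0.57] gap=0.676
```

View pics/p1.png

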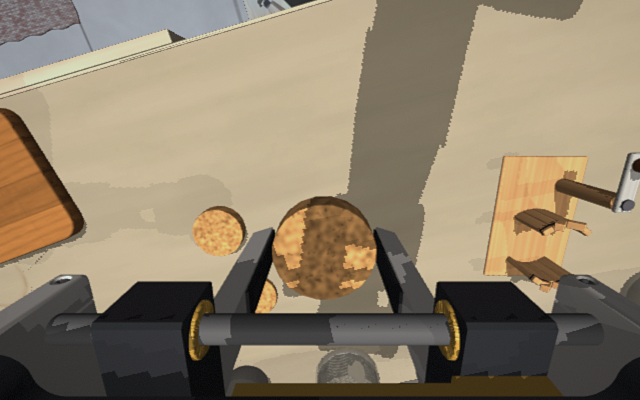

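The coaster (325,247) sits centred and level in the jaws; the knob (635,165) shows the catch is open. Checking its in-hand offset, then placing.

```bash
cat >> h.py <<'E'
def offset(z0,t):
    e=telemetry.get_state()["ee_pos"]; d=get_image("wrist"); zt=e[2]-z0+t
    h=cv2.cvtColor(d["image"],cv2.COLOR_RGB2HSV); m=cv2.inRange(h,(5,100,40),(22,255,255)); m[:195]=0;m[305:]=0;m[:,:270]=0;m[:,380:]=0
    m=cv2.morphologyEx(m,cv2.MORPH_OPEN,np.ones((5,5)))
    c=max(cv2.findContours(m,0,1)[0],key=cv2.contourArea); u,r=cv2.minEnclosingCircle(c); p=ray(d,u,zt)
    o=RZ.inv().apply(p-e)*1000; print("offset mm holder",o.round(1),"u",np.round(u,1),"diam mm",2*r/d["fx"]*1000*(np.array(d["pose"])[2,3]-zt)); return o
E
python3 - <<'E'
from h import *
z=float(np.loadtxt("z0")); offset(z,.02)
place(z,.006)
E
```

```text
offset mm holder [-2.   0.6  7.6] u [324.1 249. ] diam mm 58.7154829803371
over t=26.8 p=[0.5703 0.1316 0.2005] F=[-0.05  0.46  0.97] gap=0.677
t=27.9 p=[0.571  0.1331 0.0861] F=[ 0.82  0.1  -0.72] gap=0.678
down t=30.4 p=[0.5703 0.133  0.0195] F=[-0.36 -1.14 -0.74] gap=0.675
open t=31.3 p=[0.5703 0.133  0.0194] F=[-0.45 -0.15  0.1 ] gap=1.000
```

Run:
```python
from h import *
d=get_image("wrist"); save(d,"s1")
z=pick(np.array([.457,-.259]),.02)
assert .62<telemetry.get_state()["finger_gap"]<.74
o=offset(z,.02); np.savetxt("z0",[z])
cv2.imwrite("pics/s1c.png",cv2.resize(d["image"][100:260,240:410,::-1],None,fx=3,fy=3,interpolation=3))
```

```text
top (np.float64(0.00033666157704905316), array([ 0.45733131, -0.25905981]), array([379, 235,  21,  21, 337], dtype=int32))
wrist (np.float64(0.0018950776971438082), array([ 0.45407136, -0.25897539]), array([ 294,  159,   56,   56, 2157], dtype=int32))
t=37.1 p=[ 0.4544 -0.2592  0.0124] F=[-0.04 -0.26 -0.85] gap=0.999
t=37.7 p=[ 0.4541 -0.259   0.0121] F=[0.1  0.22 0.26] gap=0.677
t=39.3 p=[ 0.4538 -0.2587  0.1991] F=[ 0.2   0.86 -1.54] gap=0.677
offset mm holder [ 3.2 -4.9  7.6] u [315.2 256.7] diam mm 70.61028612732963
```

View pics/s1c.png

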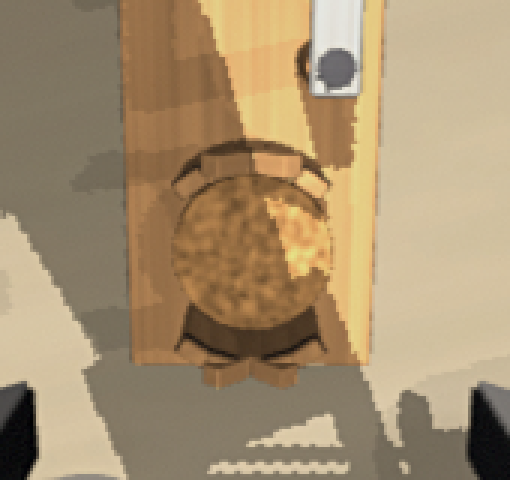

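First coaster lies flat in the tube (crop 252,250). Second is held (the offset check was contaminated by the coaster visible below); placing it and fetching a thin one.

Run:
```python
from h import *
z=float(np.loadtxt("z0"))
place(z,.026)
d=get_image("wrist"); save(d,"s2")
z=pick(np.array([.562,-.248]),.01)
assert .62<telemetry.get_state()["finger_gap"]<.74
np.savetxt("z0",[z])
e=get_image("wrist");save(e,"p3")
cv2.imwrite("pics/s2c.png",np.hstack([cv2.resize(q["image"][100:320,220:430,::-1],None,fx=1.9,fy=1.9,interpolation=3) for q in(d,e)]))
```

```text
over t=41.1 p=[0.5705 0.1318 0.2001] F=[-0.54 -0.22 -1.13] gap=0.676
t=42.2 p=[0.571  0.1331 0.0861] F=[-0.88 -0.29 -1.29] gap=0.674
down t=44.0 p=[0.5704 0.133  0.0395] F=[ 0.04 -0.76 -1.06] gap=0.681
open t=44.9 p=[0.5703 0.133  0.0394] F=[ 0.01 -0.13  0.13] gap=0.999
top (np.float64(0.0008414746279217909), array([ 0.56282583, -0.24816149]), array([374, 201,  20,  21, 313], dtype=int32))
wrist (np.float64(0.0019482558940952324), array([ 0.55996789, -0.24841067]), array([ 295,  158,   54,   54, 2036], dtype=int32))
t=50.5 p=[ 0.5603 -0.2486  0.011 ] F=[ 0.14 -0.15 -0.52] gap=1.002
t=51.1 p=[ 0.56   -0.2484  0.0106] F=[-0.5  -0.32  0.1 ] gap=0.677
t=52.7 p=[ 0.5597 -0.2482  0.199 ] F=[-0.43  0.01 -0.52] gap=0.674
```

View pics/s2c.png

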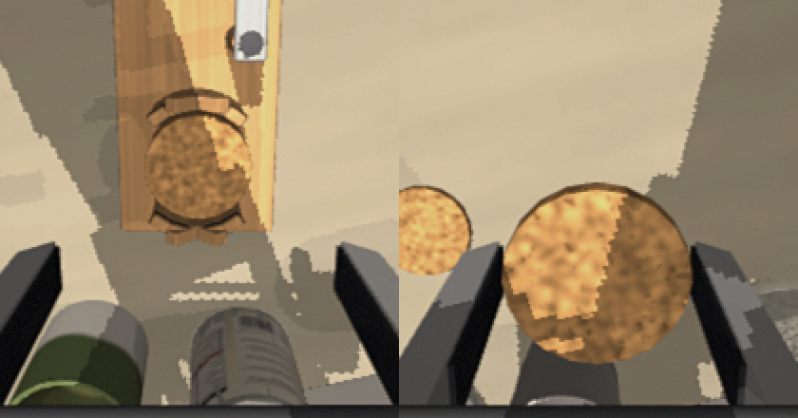

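Second coaster lies in the tube; the thin one is held level and centred. Place it, then survey the rod from above.

Run:
```python
from h import *
z=float(np.loadtxt("z0"))
place(z,.046)
d=get_image("wrist"); save(d,"s3")
arm.dwell(.3)
arm.reach([.575,.365,.25],OR); arm.dwell(.3); print(st())
e=get_image("wrist");save(e,"r1");np.save("r1pose.npy",np.array(e["pose"]))
cv2.imwrite("pics/s3c.png",np.hstack([cv2.resize(d["image"][100:320,220:430,::-1],(300,314),interpolation=3),cv2.resize(e["image"][60:280,200:450,::-1],None,fx=2,fy=2,interpolation=3)[:314]]))
cv2.imwrite("pics/r1c.png",cv2.resize(e["image"][60:260,200:450,::-1],None,fx=3,fy=3,interpolation=3))
```

```text
over t=54.4 p=[0.5706 0.1318 0.1999] F=[-0.09  0.47 -0.96] gap=0.675
t=55.5 p=[0.571  0.1331 0.0861] F=[-0.63  0.56 -0.83] gap=0.675
down t=56.8 p=[0.5705 0.133  0.0583] F=[-0.16  0.39 -0.11] gap=0.677
open t=57.6 p=[0.5703 0.133  0.058 ] F=[ 0.04 -0.44  0.07] gap=1.000
t=60.9 p=[0.5754 0.3636 0.2501] F=[-0.51  0.1  -0.37] gap=0.999
```

View pics/s3c.png

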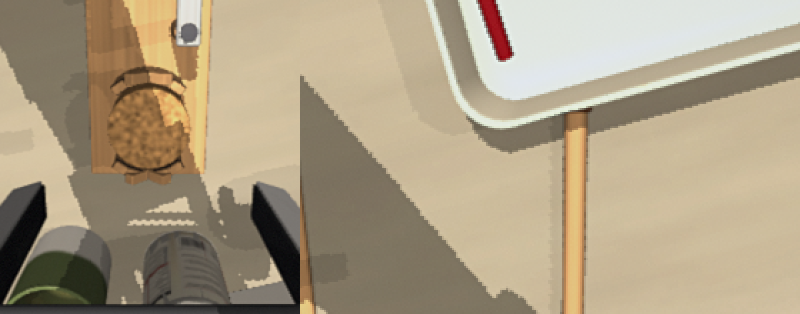

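View pics/r1c.png

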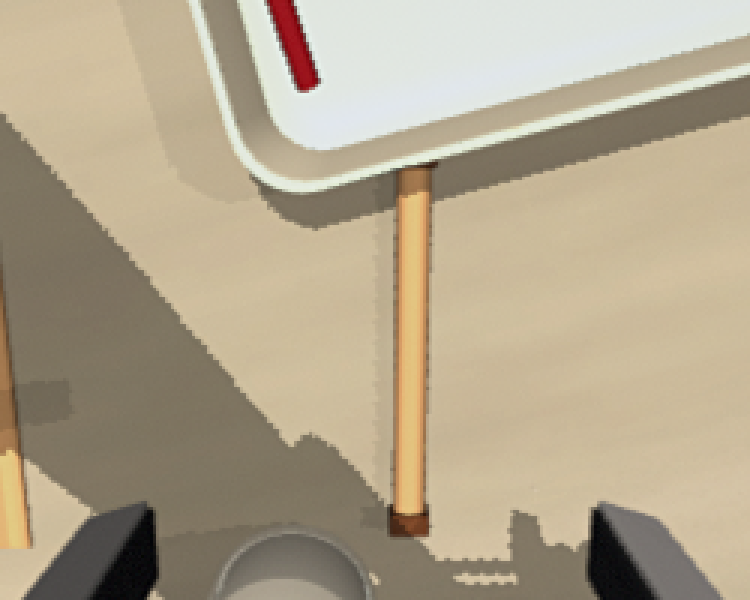

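Run:
```python
from h import *
d=dict(fx=297.9274718,fy=297.9274718,cx=323.77874,cy=197.36463,pose=np.load("r1pose.npy"))
g=lambda x,y:((x+.5)/3-.5+200,(y+.5)/3-.5+60)
A=ray(d,g(417,166),.018);B=ray(d,g(410,511),.018);print(A,B,np.linalg.norm(A-B),"yaw",np.arctan2(B[1]-A[1],B[0]-A[0]),"mid",(A+B)/2)
print("block top far edge",ray(d,g(409,506),.02),ray(d,g(409,516),.02),"jar",ray(d,g(293,530),.1))
print("width",np.linalg.norm(ray(d,g(398,340),.012)-ray(d,g(430,340),.012)))
s=np.array(cv2.imread("pics/s3.png")[:,:,::-1]);
```

```text
[0.50584527 0.40229664 0.018     ] [0.66173144 0.35994472 0.018     ] 0.1615369368277489 yaw -0.2652816277585976 mid [0.58378835 0.38112068 0.018     ]
block top far edge [0.65827305 0.36023506 0.02      ] [0.66331256 0.35896584 0.02      ] jar [0.62422339 0.31901573 0.1       ]
width 0.01492064350307062
```

Run:
```python
from h import *
rod=down(-.265+np.pi); m=[.5838,.3811]
arm.reach([*m,.15],rod); arm.dwell(.2); print(st())
arm.move_l([*m,.06]); arm.move_l([*m,.0125],feed=.04); print(st())
z=telemetry.get_state()["ee_pos"][2]
claw.grasp(25); print(st()); np.savetxt("zr",[z])
arm.move_l([*m,.06],feed=.06); arm.move_l([*m,.22]); print(st())
p=W(0,0,0); arm.reach([p[0],p[1],.22],OR); arm.dwell(.3); print(st())
d=get_image("wrist"); save(d,"r2"); cv2.imwrite("pics/r2c.png",d["image"][:,:,::-1])
```

```text
t=61.6 p=[0.5853 0.3817 0.1542] F=[ 0.7  -0.75 -0.24] gap=1.001
t=63.7 p=[0.5841 0.3812 0.013 ] F=[ 0.07  0.07 -0.59] gap=0.999
t=64.9 p=[0.5838 0.3811 0.0125] F=[ 0.71 -0.33  0.24] gap=0.160
t=67.0 p=[0.5833 0.3808 0.2183] F=[0.19 0.43 0.38] gap=0.162
t=68.3 p=[0.5704 0.1341 0.2198] F=[-0.51 -0.4  -0.92] gap=0.163
```

View pics/r2c.png

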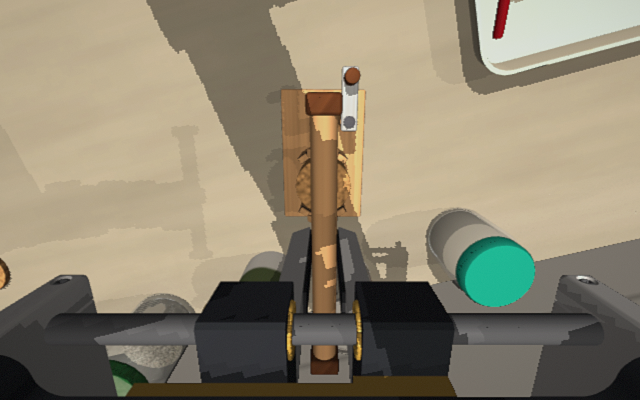

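Run:
```python
from h import *
zr=float(np.loadtxt("zr")); d=get_image("wrist"); e=telemetry.get_state()["ee_pos"]; c=np.array([e[0],e[1],e[2]-zr+.010])
for x in(-93,-81,81,93): print(x,proj(d,c+RZ.apply([x/1000,0,.010])).round(1))
p=W(0,0,0); off=zr-.010
arm.move_l([p[0],p[1],.110],feed=.12); arm.move_l([p[0],p[1],.068+off+.005],feed=.03); arm.dwell(.3)
def fz(): 
    v=[]
    for _ in range(8): arm.dwell(.02); v.append(telemetry.get_state()["wrist_force"])
    return np.mean(v,0)
f0=fz(); print(st(),f0.round(2))
for k in range(14):
    zt=.068+off+.004-.0007*k
    arm.move_l([p[0],p[1],zt],feed=.01); f=fz(); print(k,round(zt,4),(f-f0).round(2),telemetry.get_state()["ee_pos"].round(4))
    if f[2]-f0[2]>3: break
arm.dwell(.5); print(st())
d=get_image("wrist"); save(d,"r3")
```

```text
-93 [322.8  89.2]
-81 [322.8 113.1]
81 [323.  359.6]
93 [323.  373.6]
t=71.2 p=[0.5703 0.133  0.0761] F=[-0.41  0.05 -0.37] gap=0.162 [-0.11 -0.1  -0.24]
0 0.075 [ 0.32  0.21 -0.15] [0.5703 0.133  0.0749]
1 0.0743 [-0.02 -0.02 -0.24] [0.5703 0.133  0.0743]
2 0.0736 [-0.11  0.09 -0.43] [0.5703 0.133  0.0736]
3 0.0729 [-0.01  0.17 -0.19] [0.5703 0.133  0.0729]
4 0.0722 [ 0.06  0.27 -0.21] [0.5703 0.133  0.0722]
5 0.0715 [-0.19  0.56 -0.34] [0.5703 0.133  0.0715]
6 0.0708 [ 0.08 -0.7   0.8 ] [0.5704 0.1329 0.0709]
7 0.0701 [-1.61 -1.79  5.  ] [0.5705 0.1328 0.0707]
t=74.8 p=[0.5705 0.1328 0.0707] F=[-1.84 -2.57  5.39] gap=0.164
```

View pics/r3.png

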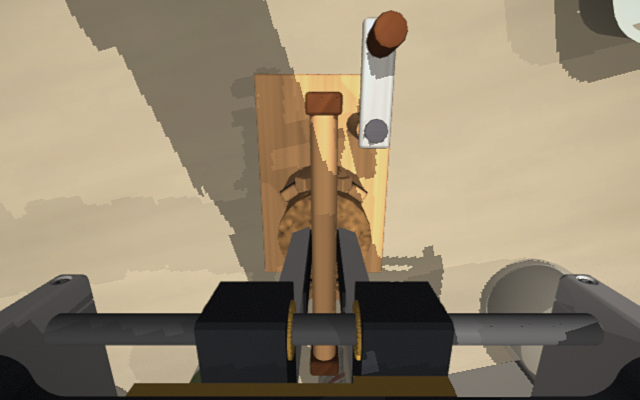

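The rod seats at the expected height with 5 N on the notches, catch open at (385,35). Release and close the catch.

Run:
```python
from h import *
claw.open_gripper(); arm.dwell(.3); print(st())
p=W(0,0,0); arm.move_l([p[0],p[1],.19],feed=.1); arm.dwell(.2)
d=get_image("wrist"); save(d,"r4")
arm.reach(knob(0,180),OR); arm.move_l(knob(0,105),feed=.1); print(st()); claw.grasp(8); print(st())
for a in np.linspace(0,1.6,13)[1:]: arm.move_l(knob(a,105),feed=.06)
print(st()); claw.open_gripper(); arm.move_l(knob(1.57,200)); 
arm.reach(W(-30,0,270),OR); arm.dwell(.4)
e=get_image("wrist"); save(e,"r5"); t=get_image("top"); save(t,"t2"); print(st()); np.save("r5pose.npy",np.array(e["pose"]))
a=cv2.resize(d["image"][60:280,220:430,::-1],(382,400),interpolation=3)
b=cv2.resize(e["image"][60:240,220:430,::-1],(418,358),interpolation=3); b=np.vstack([b,np.zeros((42,418,3),np.uint8)])
c=cv2.resize(t["image"][140:220,240:400,::-1],None,fx=2.4,fy=2.4,interpolation=3)
o=np.zeros((600,800,3),np.uint8);o[:400]=np.hstack([a,b]);o[405:405+192,:384]=c;cv2.imwrite("pics/end.png",o)
```

```text
t=76.4 p=[0.5703 0.133  0.0701] F=[ 0.47 -0.16 -0.29] gap=1.002
t=79.4 p=[0.4691 0.1865 0.1057] F=[-0.05 -0.68  0.65] gap=0.999
t=80.6 p=[0.4684 0.1862 0.105 ] F=[-0.99 -0.61 -0.13] gap=0.146
t=83.6 p=[0.4987 0.1368 0.105 ] F=[-0.37  0.79  3.27] gap=0.145
t=86.6 p=[0.541  0.1405 0.2698] F=[0.94 0.42 0.09] gap=1.002
```

View pics/end.png

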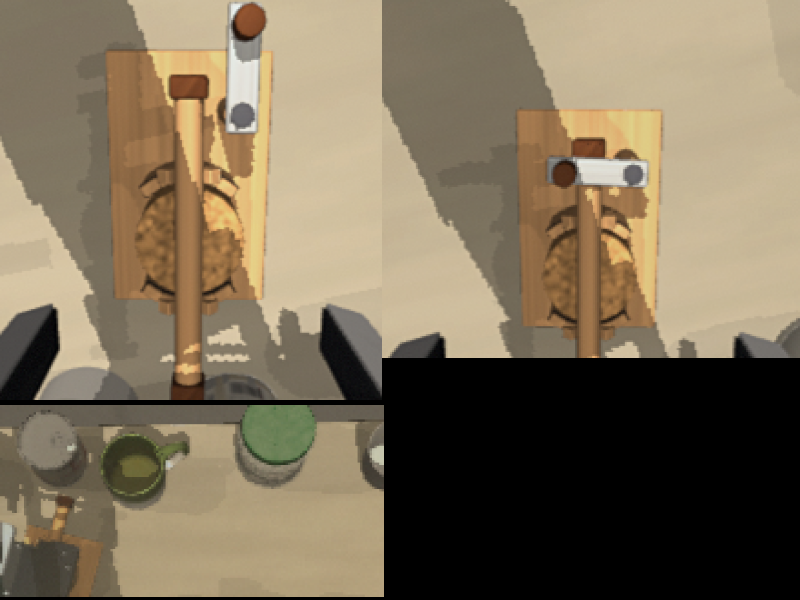

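```bash
python3 -c "
from h import *
arm.finish_job(); print(st())"
```

```text
the job is handed in; nothing more can be done
the job is handed in; nothing more can be done
```

The coaster holder is packed and handed in at about 87 s of the 192 s. No verdict was reported.

- **Coasters:** I stacked two thick ones and one thin one, 20 + 20 + 10 = 50 mm. The spare thin one and the pink look-alike stayed where they were. Each of the three showed up flat in the tube in the wrist image after it was released.
- **Catch, opening:** It was closed at the start (about 1.44 rad), so I swung it open first, up to its stop.
- **Rod:** I lowered it into the notches with the catch open. It touched at the expected height (tool at 70.7 mm against about 71 predicted) and pressed with about 5 N for over half a second before I let go.
- **Catch, closing:** I swung it back over the rod. The last wrist image shows its arm square across the rod's end, about 1.57 rad by eye.
- **Bystanders:** The mug looked upright and unmoved in the last top picture. I never located the tumbler or checked it at the end, but no move went close to the things standing at the back.

**Checks that disagreed:**
- The top camera was 2–3 mm off from the wrist camera on the holder and the coasters. I used the wrist camera, whose two views half a turn apart agreed to under 1 mm.
- One automatic check of how centred a held coaster was gave a bad reading (70.6 mm diameter against 64), because another coaster showed beneath it. I ignored it, and the coaster went in without resistance.

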